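Open the child-resistant varnish bottle on the collage table

ROBOT

A 6-joint arm with a two-finger parallel gripper is mounted at the origin on the work surface. World frame = base frame: x ahead of the robot, y to its left, z up, the work surface at z = 0. Lengths are in mm, angles in rad, forces in N, time in s.
With the tool pointing down it reaches from about 300 to 775 mm from the base axis. Payload 14.6 kg.
Tool frame: the origin (TCP) lies on the centre line of the jaws, within the pads' length; the fingertips stand 19 mm ahead of it and the grasp point (between the pads) is the TCP (bot.tip_reach is the distance from the TCP to the fingertips, in mm); z points along the fingers, y is the line along which they close (so a half turn about z gives the same grasp; the last joint's range is limited). The gripper opens to 85 mm and grips with 20 to 120 N. Pads are 22 mm wide; open, the fingers measure 114 mm over their backs; the gripper's body (76 mm by 85 mm) begins 54 mm behind the grasp point. The pads swing forward as they close: fully open they stand 13 mm farther back than shut.
Start: joints at [-1.346, 0.3, 1.521, -0, 1.321, -0.067], TCP at [158.215, -526.742, 250.281] pointing down, gripper open.
Joint ranges: [-3.03, 3.03], [-0.79, 2.21], [0.23, 2.52], [-1.04, 4.18], [0, 3.07], [-2.55, 2.55]. Speed limits (rad/s): [2.22, 2.22, 2.57, 3.14, 3.14, 3.14].

INTERFACE

Orientations are given as a unit quaternion [w, x, y, z].
In Python, from rig import bot gives the robot as it stands. Calls block until the motion is done:
- bot.move_to(position, orientation): joint-space move of the TCP to a pose.
- bot.servo_line(position, attitude=None, speed=150, until_force=None): straight line of the TCP; attitude=None keeps the orientation; speed is the mean speed in mm/s. With until_force (N) it stops when the force on the tool has changed by that much, and returns True; else False.
- bot.move_joints(angles): joint-space move.
- bot.move_gripper(opening, grip_force=None): finger opening in mm; grip_force is the grip in N (None keeps the last); returns when the fingers have stopped.
- bot.dwell(seconds).
- bot.ik(position, orientation): joint angles nearest the present ones, or None.
- bot.read_state(): the state.
- bot.read_camera(name): name is "scene" or "top" or "wrist"; returns a dict with "image" (420x560x3 uint8, blue, green, red), "depth" (420x560 float32, mm along the optical axis (not along the pixel's ray), 0 where there is no reading), "fovy" (degrees; the focal length in pixels is half the picture's height over the tangent of half this angle, whatever the lens; pixels are square), "cx", "cy" (the principal point, pixels), "eye" and "attitude" of the camera in the world; the wrist camera has in their place "mount" (4x4, takes a point from camera to tool coordinates, whose origin is the TCP and whose axes are the flange's). Camera axes: x right, y down, z forward; pixel columns grow to the right and rows downward; lengths in mm; the calibration is good to about 2 mm. A picture is of the moment at which its call begins: read the wrist's pose just before it.
A pose or a line that the arm cannot do raises bot.MotionError and nothing moves.
- bot.finish_job(): hands the job in; it is judged then, once.
The state is a dict: "clock": time; "joint_positions": joint angles; "qvel": joint speeds; "effort": joint torques, N m; "ee_pos": TCP position; "tool_rot": TCP orientation; "ft_force": force on the tool from outside, world axes, zero at the start; "moment": the same for the moment, N m; "grip_width": finger opening in mm; "grip_force": force on a finger pad.
Only numpy, scipy, OpenCV 4.12 (cv2) and the standard library are available. Lean on these libraries where they do the work, as an engineer would, in place of code of your own. Each camera call takes 0.05 s, during which the arm holds its last target. There are 200 camera calls.

TASK

Open the leaning amber bottle: push its child-resistant cap in along the bottle's axis against the spring, firmly but without ramming it or wrenching at its catch, and keep it pushed in while you turn it anticlockwise past its catch, about a quarter turn, then take it off. Set the cap down upright, open side down, near the middle of the round cork mat, letting go only once it stands there. Leave the glue stick, the drink can and the roll of tape alone.

Things in the scene. Friction and masses are not known exactly. Their poses are not given: they have to be found in the camera images.
- cap_centre (a point): Centre of the loose orange ribbed cap: cylinder, 42 mm diameter, 40 mm tall, 60 g; lower 16 mm is a skirt, the rest solid. z is its axis, out of the closed top (20 mm along +z; open skirt edge 20 mm along -z); the white bar on top lies along x. It starts locked, its axes parallel to the bottle's (yaw play of a few degrees). Unpressed it neither turns nor lifts.
- bottle: Amber glass bottle, 64 mm diameter, immovable, leaning 26 deg from upright towards the cradle's -x. Origin on its axis, level with the locked cap's skirt edge; z is the axis, out of the mouth. White collar (40 mm diameter) 6.5 mm below the origin is the hard stop of the pressed cap; glass shoulder from 22 mm below, widening to 64 mm.
- catch (a point): On the bottle's axis at its mouth, axes as the bottle's. Pressed in 4.5 mm or more and kept in, the cap turns anticlockwise seen from above its top (positive about +z): past the catch at 42 deg from the locked angle, free to lift along +z from 65 to 135 deg, best 85. Let up between 42 and 60 deg it is held there and cannot go back, so a regrasp is possible.
- mouth (a point): Middle of the bottle's mouth under the locked cap, 16 mm along +z from the bottle's origin. A hidden sprung plunger here pushes the cap outward: about 8 N when locked, 13 N when the cap is pressed in fully (6.5 mm); once the catch is passed it lifts the cap 3 mm above its locked height.
- cradle: Plywood cradle, solid base 130 x 110 x 42 mm (x from -55 to +75 mm of its origin), fixed to the table, cheeks up to 92 mm high. Origin under the base at table height; the bottle's neck leans over towards its -x side.
- mat_top (a point): Centre of the top of the round cork mat, 120 mm in diameter, 6 mm thick, fixed on the table; its top is 6 mm above the table.
- glue_centre (a point): Centre of a glue stick standing upright, blue with an orange cap, 31 mm in diameter, 98 mm tall, loose; leave it alone.
- can_centre (a point): Centre of a yellow drink can standing upright, 66 mm in diameter, 115 mm tall, loose; leave it alone.
- tape_centre (a point): Centre of a blue roll of tape lying flat, 90 mm in diameter, 24 mm high, loose; leave it alone.
Not all that is in view belongs to the job. What is meant by the part that bears cap_centre is not blue or pink, and is the smaller of those in its own colour.

How it is judged (in metres and radians):
On the way, in this order (a step that is already met when the one before it is completed fails the run):
1. the cap is pressed in at least 3.5 mm along the bottle's axis (z of cap_centre in the frame of bottle below 0.0165 m and distance between cap_centre and bottle below 0.025 m), for 0.05 s.
2. the cap is off the bottle (distance between cap_centre and bottle above 0.05 m), for 0.1 s.
3. the cap, still held, stands upright on the cork mat (contact force between the fingers and cap above 0.5 N and contact force between cap and mat above 0.15 N and horizontal distance between cap_centre and mat_top below 0.04 m and angle between cap_centre's own z axis and vertical below 0.12 rad and z of cap_centre in the frame of mat_top between 0.0165 and 0.0235 m), for 0.05 s.
At the end, for the whole second after the job is handed in: The cap rests upright (within 7 degrees), open side down, on the cork mat, its centre within 40 mm of the mat's centre and so wholly on it, at rest (horizontal distance between cap_centre and mat_top below 0.04 m and angle between cap_centre's own z axis and vertical below 0.12 rad and z of cap_centre in the frame of mat_top between 0.0165 and 0.0235 m and linear speed of cap below 0.02 m/s); the robot touches nothing.
It fails at once if the cap is rammed or wrenched against the bottle with more than 120 N (contact force between cap and bottle above 120 N).
It fails at once if the glue stick is shifted more than 30 mm or knocked over (distance of glue_centre from where it was at the start of the episode above 0.03 m or angle between glue_centre's own z axis and vertical above 0.5 rad).
It fails at once if the drink can is shifted more than 30 mm or knocked over (distance of can_centre from where it was at the start of the episode above 0.03 m or angle between can_centre's own z axis and vertical above 0.5 rad).
It fails at once if the roll of tape is shifted more than 30 mm or knocked over (distance of tape_centre from where it was at the start of the episode above 0.03 m or angle between tape_centre's own z axis and vertical above 0.5 rad).
It also fails if it takes over 51 s, if anything falls off the work surface, if the arm or the gripper's body presses on something with over 40 N, if the wrist force passes 120 N, or if a joint passes its speed limit or range.

## Working session

There is one attempt and no reset: what is moved stays moved. The work goes in short steps, each a Python script; the robot and the scene stay as the last script left them, time stands still between calls to the robot, and variables do not carry over. Pictures are saved under pics/ and viewed, at most 10 in all, crops included, and the job is handed in when it is done.

```bash
ls; mkdir -p pics; cat > h.py <<'E'
import numpy as np, cv2
from rig import bot
from scipy.spatial.transform import Rotation as R
def rot(q): return R.from_quat([q[1],q[2],q[3],q[0]]) if np.size(q)==4 else R.from_matrix(q)
def quat(M): x,y,z,w=R.from_matrix(M).as_quat(); return [w,x,y,z]
def cloud(d):
    f=210/np.tan(np.radians(d["fovy"])/2); v,u=np.mgrid[:420,:560]; z=d["depth"]
    p=np.stack([(u-d["cx"])/f*z,(v-d["cy"])/f*z,z],-1)
    if "eye" in d: return p@rot(d["attitude"]).as_matrix().T+np.array(d["eye"])
    s=bot.S; M=np.array(d["mount"]); p=p@M[:3,:3].T+M[:3,3]
    return p@rot(s["tool_rot"]).as_matrix().T+np.array(s["ee_pos"])
E
python3 - <<'E'
from h import *
ims=[]
for n in("scene","top"):
    d=bot.read_camera(n); np.savez("pics/%s.npz"%n,**d); print(n,d["fovy"],d["cx"],d["cy"],d["eye"],d["attitude"],(d["depth"]>0).mean())
    cv2.imwrite("pics/%s.png"%n,d["image"])
print(bot.read_state())
E
```

```text
pics
scene 57.437837903130216 282.8455101011641 203.1951390752544 [1047.84543346  328.74606271  715.9578354 ] [-0.17093853  0.44312889  0.81925504 -0.32130668] 0.9959651360544217
top 46.629175871414446 280.51027524413223 207.53612219649818 [563.13279298   8.70536603 994.26524729] [-0.0154468   0.7089761  -0.70505238  0.00392778] 0.9961394557823129
{'clock': 0.1, 'joint_positions': array([-1.34560555e+00,  3.00405585e-01,  1.52155201e+00,  1.30763204e-05,
        1.32068360e+00, -6.66301371e-02]), 'qvel': array([ 0.00035692, -0.00087076, -0.00218213,  0.00089029, -0.00093364,
        0.00165793]), 'effort': array([ 1.36012302e-03, -5.44377100e+01, -3.62369263e+01, -7.10859604e-05,
        3.06674432e-03,  2.96137284e-05]), 'ee_pos': array([ 158.17281674, -526.55788749,  249.76953684]), 'tool_rot': array([-5.23125306e-04,  9.89374042e-01,  1.45391646e-01, -3.52068213e-05]), 'ft_force': array([ 0.2871692 , -0.31297781, -0.13110245]), 'moment': array([-0.04339444, -0.00834441, -0.02935834]), 'grip_force': 0.0, 'grip_width': 85.76732406686597}
```

View pics/scene.png

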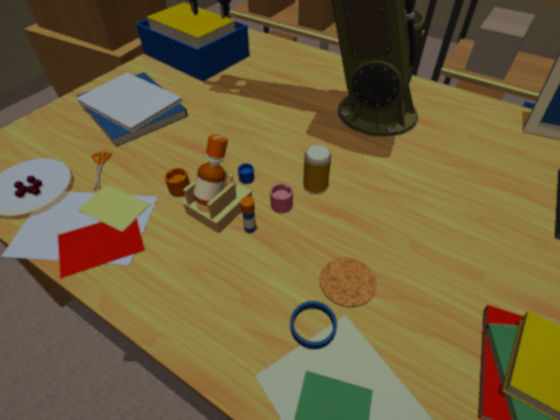

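View pics/top.png

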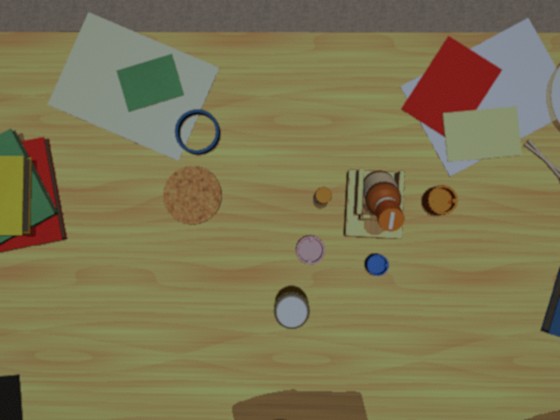

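The scene view shows the capped bottle at (216,147) and the mat at (348,281). In the top view, these could be taken for the cap:
- orange cap with a white bar on the bottle (390,218)
- larger loose orange pot (440,200)
- glue stick's orange cap (322,196)
- pink pot (309,249)
- blue pot (376,264)

I choose (390,218), since it is the one on the bottle with the white bar.

```bash
python3 - <<'E'
from h import *
T=dict(np.load("pics/top.npz")); S=dict(np.load("pics/scene.npz"))
P=cloud(T); Q=cloud(S)
cv2.imwrite("pics/crop.png",np.hstack([cv2.resize(np.clip(T["image"][160:280,290:470]*1.8,0,255).astype('uint8'),None,fx=2.2,fy=2.2,interpolation=2),cv2.resize(np.clip(S["image"][120:240,150:330]*1.8,0,255).astype('uint8'),None,fx=2.2,fy=2.2,interpolation=2)]))
print("table z",np.median(P[300:330,100:200,2]),np.median(Q[330:340,180:220,2]))
# mat
hsv=cv2.cvtColor(T["image"],cv2.COLOR_BGR2HSV)
print("mat",hsv[195,192],"cap",hsv[212,384],"capside",hsv[226,390])
def pt(u,v):return P[v,u].round(1)
for n,u,v in(("captop",384,218),("captop",398,218),("bar",391,220),("matc",192,195),("can",291,308),("glue",322,194),("pot",440,185),("tape",183,120),("blue",376,262),("pink",309,249)): print(n,pt(u,v))
# cap points by height in both views
for n,C,D in(("top",P,T),("scene",Q,S)):
    h=cv2.cvtColor(D["image"],cv2.COLOR_BGR2HSV)
    m=(C[...,2]>120)&(abs(C[...,0]-540)<120)&(abs(C[...,1]+220)<120)
    X=C[m]; print(n,len(X),X.min(0).round(),X.max(0).round()); 
    for z in range(120,240,10):
        Y=X[(X[:,2]>=z)&(X[:,2]<z+10)]
        if len(Y): print(z,len(Y),Y.min(0).round(),Y.max(0).round())
E
```

```text
table z -0.1636603066453972 1.172971998274079
mat [ 16 133 132] cap [ 14 194 130] capside [ 95  21 149]
captop [ 568.8 -146.7  198.8]
captop [ 568.9 -169.5  198.4]
bar [ 565.6 -157.5  201.6]
matc [614.9 206.    2.8]
can [406.9   3.2 114.7]
glue [612.9 -52.7  99.6]
pot [ 634.  -282.8   52.5]
tape [767.1 224.2  11.8]
blue [ 482.8 -165.2   23.6]
pink [508.1 -32.1  33. ]
top 1439 [ 547. -191.  120.] [ 637. -129.  209.]
120 145 [ 578. -191.  120.] [ 637. -129.  130.]
130 269 [ 583. -190.  130.] [ 635. -130.  140.]
140 248 [ 595. -183.  140.] [ 629. -139.  148.]
150 12 [ 586. -175.  153.] [ 605. -139.  160.]
160 43 [ 577. -178.  160.] [ 605. -137.  170.]
170 64 [ 571. -177.  170.] [ 601. -138.  180.]
180 97 [ 547. -177.  180.] [ 597. -137.  190.]
190 338 [ 549. -180.  190.] [ 593. -137.  200.]
200 223 [ 564. -177.  200.] [ 588. -138.  209.]
scene 1031 [ 549. -187.  120.] [ 641. -129.  210.]
120 137 [ 580. -187.  120.] [ 641. -129.  130.]
130 173 [ 580. -186.  130.] [ 638. -132.  140.]
140 191 [ 588. -183.  140.] [ 630. -139.  150.]
150 43 [ 573. -178.  151.] [ 603. -141.  160.]
160 73 [ 571. -178.  160.] [ 606. -139.  169.]
170 80 [ 568. -175.  170.] [ 602. -138.  180.]
180 92 [ 561. -177.  180.] [ 599. -138.  190.]
190 138 [ 549. -177.  190.] [ 595. -137.  200.]
200 104 [ 566. -178.  200.] [ 589. -140.  210.]
```

View pics/crop.png

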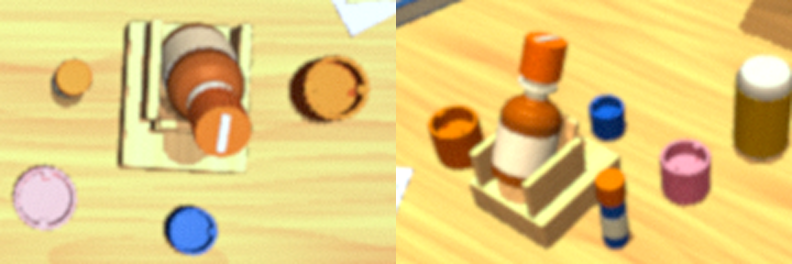

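The crop confirms the chosen part: an orange cap with a white bar on the leaning bottle, at (222,132) in the left half. The pot at (332,90) is hollow and larger. Next I estimate the axis and plan the arm poses.

```bash
cat >> h.py <<'E'
def capfit(C,c0,a0):
    """top-face plane, radius and centre of the cap from a cloud, near guess c0 (centre) and axis a0"""
    X=C.reshape(-1,3); r=X-c0; h=r@a0; d=np.linalg.norm(r-h[:,None]*a0,axis=1)
    t=X[(d<18)&(abs(h-20)<7)]; m=np.median(t,0)
    for _ in range(4):
        n=np.linalg.svd(t-m,full_matrices=False)[2][2]; n*=np.sign(n@a0)
        e=(t-m)@n; t=t[abs(e)<2.5]; m=t.mean(0)
    e=X[(d<26)&(abs(h)<24)]
    return m,n,len(t),e
def tool(a,yaw):
    """tool z = -a, tool y turned by yaw about a from the horizontal axis"""
    z=-a; y=np.cross(a,[1,0,0]); y/=np.linalg.norm(y); y=R.from_rotvec(a*yaw).apply(y)
    return np.c_[np.cross(y,z),y,z]
E
python3 - <<'E'
from h import *
a0=np.array([-np.sin(.4538),0,np.cos(.4538)])
c0=np.array([567,-157.7,200.])-20*a0; cs=[]
for n in("top","scene"):
    D=dict(np.load("pics/%s.npz"%n)); C=cloud(D)
    m,nn,k,e=capfit(C,c0,a0); print(n,m.round(1),nn.round(3),k,np.degrees(np.arccos(nn[2])).round(1),np.degrees(np.arctan2(nn[1],-nn[0])).round(1))
    if n=="top":
        hsv=cv2.cvtColor(D["image"],cv2.COLOR_BGR2HSV)
        # cradle yaw from base top at z=42 edges
        mk=((abs(C[...,2]-42)<5)&(abs(C[...,1]+135)<90)&(abs(C[...,0]-590)<110)).astype('uint8')
        mk2=((C[...,2]>30)&(C[...,2]<100)&(abs(C[...,1]+135)<70)&(abs(C[...,0]-590)<110)).astype('uint8')
        p=C[(abs(C[...,2]-42)<4)&(abs(C[...,1]+140)<75)&(abs(C[...,0]-590)<100)][:,:2].astype('float32'); print("cradle rect",cv2.minAreaRect(p))
        mt=cv2.inRange(hsv,(10,110,90),(19,170,160))[150:240,150:240]; cn=max(cv2.findContours(mt,0,2)[0],key=cv2.contourArea); print("mat ell",cv2.fitEllipse(cn))
        (u,v),_,_=cv2.fitEllipse(cn); u+=150;v+=150
        f=210/np.tan(np.radians(D["fovy"])/2); ray=rot(D["attitude"]).apply([(u-D["cx"])/f,(v-D["cy"])/f,1]); eye=D["eye"]; print("mat",eye+ray*(6-eye[2])/ray[2])
a=a0
for yd in range(-180,181,30):
    M=tool(a,np.radians(yd)); q=[bot.ik(list(c0+a*k),quat(M)) for k in(4,120)]
    print(yd,[None if x is None else np.round(x,2) for x in q])
E
```

```text
top [ 567.4 -157.5  199.3] [-0.422  0.028  0.906] 335 25.0 3.8
cradle rect ((577.2437744140625, -158.58213806152344), (109.73399353027344, 171.5226593017578), 87.21479034423828)
mat ell ((42.6833610534668, 45.19373321533203), (55.556190490722656, 58.10568618774414), 27.4097843170166)
mat [614.36865765 203.91640982   6.        ]
scene [ 568.4 -155.4  201. ] [-0.414  0.067  0.908] 76 24.8 9.2
-180 [array([-0.39,  0.28,  1.76,  0.27,  0.69,  1.01]), array([-0.44,  0.07,  1.76,  0.24,  0.92,  1.03])]
-150 [array([-0.39,  0.28,  1.76,  0.27,  0.69,  0.48]), array([-0.44,  0.07,  1.76,  0.24,  0.92,  0.5 ])]
-120 [array([-0.39,  0.28,  1.76,  0.27,  0.69, -0.04]), array([-0.44,  0.07,  1.76,  0.24,  0.92, -0.02])]
-90 [array([-0.39,  0.28,  1.76,  0.27,  0.69, -0.56]), array([-0.44,  0.07,  1.76,  0.24,  0.92, -0.54])]
-60 [array([-0.39,  0.28,  1.76,  0.27,  0.69, -1.09]), array([-0.44,  0.07,  1.76,  0.24,  0.92, -1.07])]
-30 [array([-0.39,  0.28,  1.76,  0.27,  0.69, -1.61]), array([-0.44,  0.07,  1.76,  0.24,  0.92, -1.59])]
0 [array([-0.39,  0.28,  1.76,  0.27,  0.69, -2.13]), array([-0.44,  0.07,  1.76,  0.24,  0.92, -2.11])]
30 [None, None]
60 [None, None]
90 [None, None]
120 [array([-0.39,  0.28,  1.76,  0.27,  0.69,  2.05]), array([-0.44,  0.07,  1.76,  0.24,  0.92,  2.07])]
150 [array([-0.39,  0.28,  1.76,  0.27,  0.69,  1.53]), array([-0.44,  0.07,  1.76,  0.24,  0.92,  1.55])]
180 [array([-0.39,  0.28,  1.76,  0.27,  0.69,  1.01]), array([-0.44,  0.07,  1.76,  0.24,  0.92,  1.03])]
```

```bash
cat >> h.py <<'E'
def axis(az,l=26): l=np.radians(l);az=np.radians(az); return np.array([-np.sin(l)*np.cos(az),np.sin(l)*np.sin(az),np.cos(l)])
E
python3 - <<'E'
from h import *
a=axis(3.2); c=np.array([567.8,-157,199.8])-20*a
bot.move_to(list(c+a*130),quat(tool(a,np.radians(150))))
bot.S=bot.read_state(); d=bot.read_camera("wrist"); cv2.imwrite("pics/w1.png",d["image"]); C=cloud(d); np.savez("pics/w1.npz",C=C,**d)
print(bot.S["clock"],bot.S["ee_pos"],bot.S["ft_force"],np.array(d["mount"]).round(3),d["fovy"],d["cx"],d["cy"])
m,n,k,e=capfit(C,c,a); print(m.round(2),n.round(3),k,np.degrees(np.arccos(n[2])),np.degrees(np.arctan2(n[1],-n[0])))
E
```

```text
1.9917 [ 519.5483069  -154.82198679  298.6087052 ] [-0.05625483  0.22382061  0.11472389] [[-0.00000e+00 -9.65000e-01 -2.60000e-01  6.72460e+01]
 [ 1.00000e+00  0.00000e+00 -1.00000e-03 -4.10000e-01]
 [ 1.00000e-03 -2.60000e-01  9.65000e-01 -1.22391e+02]
 [ 0.00000e+00  0.00000e+00  0.00000e+00  1.00000e+00]] 71.97946110372929 279.1050646737232 209.44463447810415
[ 568.52 -157.54  198.7 ] [-0.432  0.034  0.901] 1347 25.65038327948526 4.500680468223776
```

View pics/w1.png

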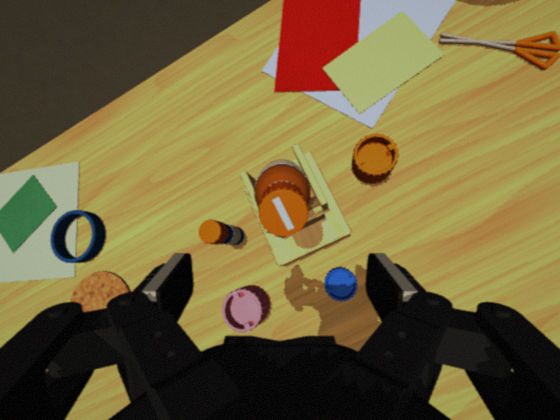

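The wrist view shows the cap's top at (284,212) with its white bar, the glue stick at (220,232) and the pots. Nothing blocks the fingers. I'll refine the centre with a circle in the top plane.

```bash
python3 - <<'E'
from h import *
a=axis(3.8)
M=tool(a,0); ex,ey=M[:,0],M[:,1]
for n in("w1","top"):
    D=dict(np.load("pics/%s.npz"%n)); C=D["C"] if "C" in D else cloud(D)
    X=C.reshape(-1,3); m=np.array([568.3,-157.5,199]); r=X-m; h=r@a
    k=(np.hypot(r@ex,r@ey)<30)&(abs(h)<12); h0=np.median(h[k&(np.hypot(r@ex,r@ey)<15)])
    k&=abs(h-h0)<2.5; p=np.c_[r@ex,r@ey][k].astype('float32')
    H=cv2.convexHull(p); (c,ax,_)=cv2.fitEllipse(H); c2,rad=cv2.minEnclosingCircle(p)
    print(n,k.sum(),"h0",h0.round(2),"ell",np.round(c,2),np.round(ax,1),"enc",np.round(c2,2),round(rad,1),"centre of top",(m+a*h0+ex*c[0]+ey*c[1]).round(1))
E
```

```text
w1 1825 h0 -0.31 ell [ 0.58 -3.08] [41.3 41.9] enc [ 0.64 -2.86] 21.3 centre of top [ 567.9 -160.6  198.6]
top 439 h0 0.75 ell [ 2.44 -0.33] [40.3 42.2] enc [ 2.34 -0.85] 21.4 centre of top [ 565.8 -157.8  198.6]
```

```bash
cat >> h.py <<'E'
def circ(C,m,a):
    M=tool(a,0); ex,ey=M[:,0],M[:,1]; X=C.reshape(-1,3); r=X-m; h=r@a; d=np.hypot(r@ex,r@ey)
    h0=np.median(h[(abs(h)<12)&(d<15)]); k=(d<30)&(abs(h-h0)<2.5); p=np.c_[r@ex,r@ey][k].astype('float32')
    c,ax,_=cv2.fitEllipse(cv2.convexHull(p)); return m+a*h0+ex*c[0]+ey*c[1],ax
E
python3 - <<'E'
from h import *
a=axis(3.8); m=np.array([567.5,-158.5,198.8]); c=m-20*a
for yd in(-30,60-180+0):
    bot.move_to(list(c+a*130),quat(tool(a,np.radians(yd)))); bot.dwell(.1)
    bot.S=bot.read_state(); d=bot.read_camera("wrist"); C=cloud(d)
    print(yd,bot.S["clock"],*circ(C,m,a),capfit(C,c,a)[1].round(3))
E
```

```text
-30 4.7917 [ 567.65277717 -159.84278623  198.53441959] (41.196590423583984, 41.712059020996094) [-0.438  0.03   0.899]
-120 6.3417 [ 568.16062723 -160.24458189  198.67157649] (41.121917724609375, 41.4420280456543) [-0.437  0.029  0.899]
```

```bash
cat >> h.py <<'E'
A=axis(4.0); TOP=np.array([567.8,-160.2,198.6]); CC=TOP-20*A
def show(t):
    s=bot.read_state(); p=s["ee_pos"]-CC; f=s["ft_force"]; print(t,"t%.2f"%s["clock"],"h %.2f lat %s"%(p@A,(tool(A,0).T@p)[:2].round(2)),"Fax %.1f Flat %.1f"%(f@A,np.linalg.norm(f-A*(f@A))),"Mz %.2f"%(np.array(s["moment"])@A),"w %.1f g %.1f"%(s["grip_width"],s["grip_force"])); return s
E
python3 - <<'E'
from h import *
Q=quat(tool(A,np.radians(150)))
bot.move_to(list(CC+A*110),Q)
print(bot.servo_line(list(CC+A*2),speed=60,until_force=8)); show("at")
bot.move_gripper(46); show("46")
bot.move_gripper(38,40); show("closed")
E
```

```text
False
at t9.74 h 2.26 lat [-0.17 -0.05] Fax 0.1 Flat 0.2 Mz 0.02 w 85.4 g 0.0
46 t10.22 h 2.02 lat [-0.01 -0.  ] Fax -0.2 Flat 0.8 Mz -0.01 w 46.2 g 0.0
closed t10.43 h 2.17 lat [ 0.   -0.11] Fax 6.0 Flat 2.0 Mz -0.02 w 41.4 g 40.1
```

```bash
python3 - <<'E'
from h import *
bot.move_gripper(36,80); s=show("grip")
b=bot.servo_line(list(CC+A*(2-8)),speed=8,until_force=20); print(b); show("pressed"); bot.dwell(.2); show("hold")
E
```

```text
grip t10.65 h 2.23 lat [-0.01 -0.09] Fax 8.0 Flat 3.4 Mz 0.03 w 40.9 g 79.5
True
pressed t11.47 h -4.07 lat [ 0.04 -0.07] Fax 11.6 Flat 3.3 Mz -0.01 w 40.3 g 80.6
hold t11.68 h -4.02 lat [ 0.06 -0.06] Fax 10.6 Flat 2.0 Mz -0.00 w 40.6 g 80.6
```

```bash
python3 - <<'E'
from h import *
for d in range(8,57,8):
    bot.servo_line(list(CC+A*(-4.4)),quat(tool(A,np.radians(150+d))),speed=5); s=show(d)
    if abs(s["moment"]@A)>3.5 or abs(s["ft_force"]@A)>60: break
E
```

```text
8 t11.97 h -3.69 lat [-0.61 -0.11] Fax 12.2 Flat 3.1 Mz 0.00 w 40.2 g 80.5
16 t12.26 h -3.58 lat [-0.84 -0.15] Fax 11.9 Flat 1.0 Mz -0.01 w 40.6 g 80.4
24 t12.55 h -3.58 lat [-0.86 -0.13] Fax 11.5 Flat 2.0 Mz 0.01 w 40.4 g 80.3
32 t12.84 h -3.61 lat [-0.82 -0.1 ] Fax 11.4 Flat 1.0 Mz 0.05 w 40.3 g 80.2
40 t13.13 h -3.57 lat [-0.85 -0.09] Fax 12.2 Flat 1.7 Mz 0.02 w 40.3 g 80.2
48 t13.43 h -3.68 lat [-0.67  0.06] Fax 11.9 Flat 2.3 Mz 0.12 w 40.4 g 80.2
56 t13.72 h -3.70 lat [-0.62  0.12] Fax 11.3 Flat 2.9 Mz 0.05 w 40.3 g 80.2
```

```bash
python3 - <<'E'
from h import *
for d in range(64,89,8):
    bot.servo_line(list(CC+A*(-4.4)),quat(tool(A,np.radians(150+d))),speed=5); s=show(d)
bot.servo_line(list(CC+A*4),speed=20); show("up")
b=bot.servo_line(list(CC+A*12),speed=20,until_force=25); print(b); show("up12")
E
```

```text
64 t14.01 h -3.73 lat [-0.55  0.07] Fax 11.0 Flat 3.1 Mz 0.03 w 40.6 g 80.2
72 t14.30 h -3.77 lat [-0.47  0.14] Fax 11.7 Flat 3.8 Mz -0.00 w 40.6 g 80.2
80 t14.59 h -3.89 lat [-0.19  0.46] Fax 13.2 Flat 6.8 Mz 0.05 w 40.3 g 80.3
88 t14.88 h -3.99 lat [0.   0.53] Fax 12.2 Flat 5.8 Mz 0.10 w 40.5 g 80.3
up t15.45 h 4.24 lat [-0.    0.46] Fax 7.6 Flat 5.4 Mz 0.06 w 40.5 g 80.0
False
up12 t16.00 h 12.00 lat [ 0.01 -0.08] Fax -0.7 Flat 0.8 Mz -0.04 w 40.4 g 80.6
```

```bash
python3 - <<'E'
from h import *
bot.servo_line(list(CC+A*75),speed=120); show("off")
dn=np.array([0,0,1.])
q0=bot.read_state()["joint_positions"]
best=None
for yd in range(-180,180,15):
    j=bot.ik([612,205,130],quat(tool(dn,np.radians(yd))))
    if j is not None:
        k=np.abs(j[5]-q0[5]); 
        if best is None or k<best[0]: best=(k,yd,j)
print(best)
Q=quat(tool(dn,np.radians(best[1])))
p=bot.read_state()["ee_pos"]
bot.servo_line([p[0],p[1],260],Q,speed=80)
bot.move_to([612,205,200],Q); bot.servo_line([612,205,100],speed=120)
s=show("mat"); print(s["ee_pos"],s["ft_force"])
bot.S=s; d=bot.read_camera("wrist"); e=bot.read_camera("scene"); np.savez("pics/s2.npz",**e)
cv2.imwrite("pics/w2.png",np.hstack([cv2.resize(d["image"],(400,300)),cv2.resize(e["image"][170:320,270:470],(400,300),interpolation=2)]))
E
```

```text
off t16.68 h 74.52 lat [0.3  0.05] Fax -1.1 Flat 0.5 Mz 0.00 w 40.9 g 80.6
(np.float64(0.030240141713185557), -75, array([ 2.66482862e-01,  6.22046370e-01,  1.34422803e+00, -4.44089210e-16,
        1.17531825e+00,  4.68347437e-03]))
mat t20.13 h -76.13 lat [ -2.88 368.4 ] Fax -1.1 Flat 0.2 Mz -0.01 w 40.2 g 80.5
[612.42943848 205.08647018 100.92703029] [ 0.66540846  0.10213713 -0.93699663]
```

View pics/w2.png

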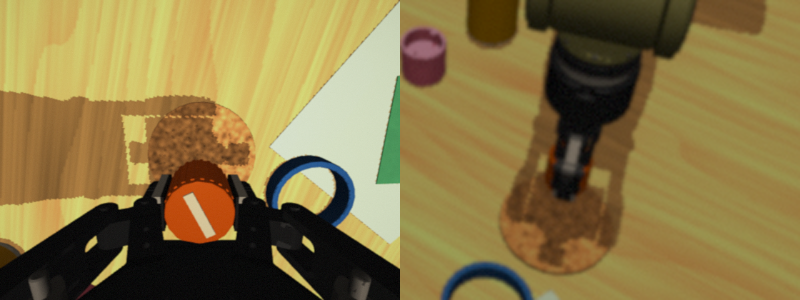

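The left half shows the cap in the jaws at (200,212), bar up, over the mat. The tape at (310,190) is clear of the fingers. The right half shows the gripper over the mat. I'll check the cap's tilt and lower it.

```bash
python3 - <<'E'
from h import *
bot.S=bot.read_state(); C=cloud(bot.read_camera("wrist")); up=np.array([0,0,1.]); p=bot.S["ee_pos"]
m,n,k,_=capfit(C,p-[0,0,2],up); print("top centre rel tcp",(m-p).round(2),"tilt",np.degrees(np.arccos(n[2])).round(2),n.round(3),k)
bot.servo_line([612,205,38],speed=60)
b=bot.servo_line([612,205,22],speed=8,until_force=5); print(b); bot.dwell(.2); s=bot.read_state(); print(s["ee_pos"],s["ft_force"],s["moment"],s["clock"])
E
```

```text
top centre rel tcp [-0.23  0.66 18.04] tilt 0.97 [-0.008  0.015  1.   ] 5460
True
[612.01163552 204.98717218  27.7136763 ] [-1.25311606 -0.22472251  5.89509004] [0.0020325  0.14167351 0.00022075] 22.925
```

The cap stands on the mat: contact came at TCP 27.7 mm against 28 expected, with about 6 N. Releasing now.

```bash
python3 - <<'E'
from h import *
bot.move_gripper(50,20); bot.move_gripper(80); bot.dwell(.1)
bot.servo_line([612,205,150],speed=100); bot.dwell(.3)
bot.S=bot.read_state(); d=bot.read_camera("wrist"); C=cloud(d); up=np.array([0,0,1.])
m,n,k,_=capfit(C,np.array([612,205,26.]),up); print("cap top",m.round(1),"tilt",np.degrees(np.arccos(n[2])).round(2),k,bot.S["ft_force"],bot.S["clock"])
cv2.imwrite("pics/w3.png",d["image"])
E
```

```text
cap top [612.  205.4  45.7] tilt 0.86 1463 [-0.40025756 -0.00639457 -0.65850498] 25.375
```

View pics/w3.png

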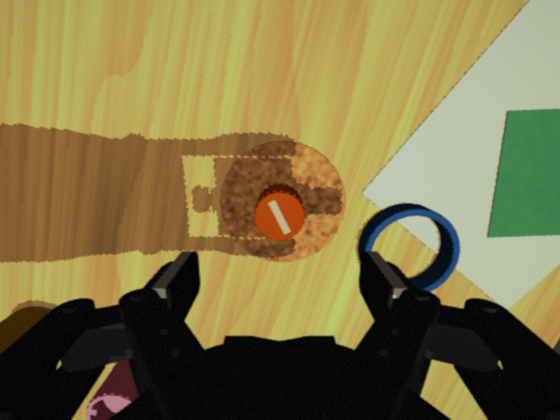

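The cap stands upright at (280,212) near the middle of the mat at (282,200), with the fingers clear of it. Its top is at 45.7 mm, as expected.

```bash
python3 -c "
from rig import bot
print(bot.finish_job())"
```

```text
the job is handed in; nothing more can be done
None
```

The cap came off the bottle and stands upright, open side down, near the middle of the cork mat; the gripper has let go, and the job was handed in at about 25 s, with no verdict returned.

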